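# Tip a tall medicine carton onto the label reader's window and read it

### The arm

A 7-joint arm with a two-finger parallel gripper is mounted at the origin on the work surface. World frame = base frame: x ahead of the robot, y to its left, z up, the work surface at z = 0. Lengths are in m, angles in rad, forces in N, time in s.
With the tool pointing down it reaches from about 0.35 to 0.9 m from the base axis. Payload 7.2 kg.
Tool frame: the origin (TCP) lies between the finger pads; the fingertips stand 8 mm ahead of it and the grasp point (between the pads) lies 11 mm behind it; y points along the fingers, z is the direction in which the jaws open and shut, and the axes are right-handed (so a half turn about y gives the same grasp; the last joint's range is limited). The gripper opens to 85 mm and grips with 20 to 120 N. Pads are 22 mm wide; open, the fingers measure 114 mm over their backs; the gripper's body (76 mm by 85 mm) begins 54 mm behind the grasp point. The pads swing forward as they close: fully open they stand 13 mm farther back than shut.
Start: joints at [-1.262, 0.411, -0.013, 1.596, 0.006, 1.134, -0.082], TCP at [0.23, 0.581, 0.239] pointing down, gripper open.
Joint ranges: [-2.95, 2.95], [-0.29, 1.99], [-1.47, 1.44], [0.14, 2.54], [-1.03, 4.17], [0.13, 1.85], [-2.86, 2.86]. Speed limits (rad/s): [2.39, 2.39, 3.01, 3.01, 3.14, 3.14, 3.14].

### API

Orientations are given as a 3x3 rotation matrix whose columns are the frame's x, y, z axes.
In Python, from rig import ctrl gives the robot as it stands.
- The arm moves only by the tool send_rows, never from a script. Its argument "moves" is one flat list of numbers, 7 for each row, row after row: the shift along the world's x, y, z in units of 30 mm (1.0 is 30 mm), then the turn, a rotation vector about the world's x, y, z in units of 6 degrees (1.0 is 6 degrees), then the opening in per cent of the stroke, from 0 (shut) to 100 (fully open). In form: [dx, dy, dz, ax, ay, az, jaw, dx, dy, dz, ax, ay, az, jaw, ...]. A call has exactly 10 rows; each row is the pose to reach, as a shift and turn from the pose commanded when the call began; what a row does not reach only later rows make up. A row lasts 1/12 s, in which the tool goes at most 41.7 mm and 7.16 degrees, less where a joint would pass 70% of its speed; a pose out of reach is approached as far as the arm can. A call with a gripper value outside its range is refused whole. The fingers move at their own pace and stop on an object; "grip_force" is the grip in N (left out, the last holds). Time passes only in rows, so rows that repeat a pose let the fingers close, or fill a call up. It gives the time, the measured TCP pose, the force and the opening at its end, in the units of the state.
- ctrl.get_state(): the state, without advancing time (a new reading comes with each control period).
- ctrl.capture(name): name is "scene" or "top" or "wrist"; returns (picture, depth): 480x640x3 uint8, red, green, blue; 480x640 float32, m along the optical axis (not along the pixel's ray), 0 where there is no reading.
- ctrl.camera_params(name): a dict with "camera_matrix" (3x3 intrinsics, pixels), "world_from_camera" (4x4, takes a point from camera to world coordinates). Camera axes: x right, y down, z forward; pixel columns grow to the right and rows downward; lengths in m; the calibration is good to about 2 mm. A picture is of the moment at which its call begins: read the wrist's pose just before it. camera_params takes no time and is no camera call; for the wrist camera it gives the pose at the moment of the call.
- ctrl.job_done(): hands the job in, once; it reports no verdict.
The state is a dict: "t": time; "q": joint angles; "joint_vel": joint speeds; "effort": joint torques, N m; "eef_pos": TCP position; "orientation": TCP orientation; "contact_force": force on the tool from outside, world axes, zero at the start; "moment": the same for the moment, N m; "finger_gap": finger opening in m.
Only numpy, scipy, OpenCV 4.12 (cv2) and the standard library are available. Lean on these libraries where they do the work, as an engineer would, in place of code of your own. Each camera call takes 0.05 s, during which the arm holds its last target. There are 200 camera calls.

### The job

Push the tall carton that stands on the end of the flat label reader over, near its top, so that it drops straight onto the reader's window and lies flat, wholly inside the white frame. Then press the button on the console and let it come up again. Do not pick the carton up, do not press the button before the carton is down, and leave everything else where it stands.

Things in the scene. Friction and masses are not known exactly. Their poses are not given: they have to be found in the camera images.
- carton: Tall white carton standing on the reader's end: 45 x 80 x 150 mm (own x, y, z), 0.14-0.28 kg. Origin: centre of its underside. Own z is its length (up now); own x, the way to fall, is along the reader's x within 0.07 rad. Pushed near the top along +x it tips about its lower front edge without sliding, falls by itself beyond about 17 degrees and lies on its +x face, foot end where it was.
- foot_l (a point): Corner of the carton's +x face at its underside, own y = +40 mm (lower front edge).
- foot_r (a point): Corner of the carton's +x face at its underside, own y = -40 mm (lower front edge).
- head_l (a point): Corner of the carton's +x face at its top, own y = +40 mm.
- head_r (a point): Corner of the carton's +x face at its top, own y = -40 mm.
- reader: Flat label reader, a grey slab 290 x 150 x 30 mm (own x, y, z) fixed to the counter, top 30 mm above it. Origin: centre of its underside. Flush dark window from x = -90 to 110 and y = -62 to 62 mm (own frame), in a flush white frame 10 mm wide. The carton stands across the frame's bar at the -x end, its lower front edge already 12 to 28 mm over the window.
- console: Grey console block fixed to the counter, 100 x 110 x 40 mm (x, y, z), the only block with a button. Origin: centre of its underside. It stands to the left or right of the reader, swapped with the steel tin.
- button_top (a point): Centre of the top face of the console's round white button (radius 16 mm, in a small black housing on the console's top). Pressed straight down.
- button (a joint): Travel of the button: 0 up, 0.006 m fully down (about 5 N); it springs back when let go. It reads from 0.004 m.
- vial: Small closed glass jar, 30 mm wide, 55 mm tall, standing beside the reader. Leave alone. Origin: centre of its underside.
- small_carton: Small carton lying flat beside the reader, 75 x 50 x 22 mm. Leave alone. Origin: centre of its underside.
- tin: Steel box with a lid, 94 x 84 x 46 mm, at the side. Leave alone. Origin: centre of its underside.
- short_carton: Short carton standing on the counter beyond the reader, 50 x 70 x 90 mm. Leave alone. Origin: centre of its underside.
- bottle_a: Amber bottle, 70 mm wide, 170 mm tall, at the back. Leave alone. Origin: centre of its underside.
- bottle_b: Clear bottle, 70 mm wide, 170 mm tall, at the back. Leave alone. Origin: centre of its underside.
- scissors: Scissors lying flat on the counter, about 160 mm long, 9 mm high. Leave alone. Origin: near the pivot, at the counter's surface.
Things that resemble listed ones, but are neither listed nor needed, are in the scene too. Leave any purple or red look-alike of the console alone. Leave any yellow look-alike of the carton alone.

How it is judged:
By the outcome, as a careful person would: the job done as asked, in the order asked, and still so for the second after the job is handed in, with the robot touching nothing.
It also fails if it takes over 40 s, if anything falls off the work surface, if the arm or the gripper's body presses on something with over 40 N, if the wrist force passes 120 N, or if a joint passes its speed limit or range.

## Working session

There is one attempt and no reset: what is moved stays moved. The work goes in short steps, Python scripts to look and compute and a tool call to move; the robot and the scene stay as the last step left them, time stands still between calls to the robot, and variables do not carry over. Pictures are saved under pics/ and viewed, about 8 in all and at most 12, crops included, and the job is handed in when it is done.

Besides the shell and the picture viewer there is one more tool, called after "Request:" as name(argument=value, ...) on one line, values as JSON. send_rows: Moves the arm, as the interface text tells. Its arguments: {"type":"object","properties":{"moves":{"type":"array","items":{"type":"number"}},"grip_force":{"type":"number"}},"required":["moves"]}

```bash
mkdir -p pics; cat > h.py <<'E'
import numpy as np, cv2
from rig import ctrl
def cap(n,save):
    p=ctrl.camera_params(n); r,d=ctrl.capture(n)
    cv2.imwrite(f'pics/{save}.png',r[:,:,::-1]); np.savez(f'{save}.npz',r=r,d=d,K=p['camera_matrix'],T=p['world_from_camera'])
def cloud(save):
    f=np.load(save+'.npz'); d=f['d'];K=f['K'];T=f['T']
    v,u=np.mgrid[:480,:640]
    P=np.stack([(u-K[0,2])/K[0,0]*d,(v-K[1,2])/K[1,1]*d,d],-1)@T[:3,:3].T+T[:3,3]
    P[d==0]=np.nan
    return f['r'],P,K,T
E
python3 - <<'E'
from h import *
s=ctrl.get_state(); print(s)
cap('top','top0'); cap('scene','sc0')
for n in('top','scene'): print(ctrl.camera_params(n))
E
```

```text
{'t': 0.0, 'q': array([-1.26219112,  0.41190906, -0.01270417,  1.59705137,  0.00559767,
        1.13430184, -0.08218122]), 'joint_vel': array([ 1.79757545e-03, -5.02047445e-04,  1.50337201e-03, -1.05129971e-03,
        2.97009205e-04,  6.42699211e-04, -6.47088673e-05]), 'effort': array([ 5.00063416e-04, -6.00636435e+01,  6.82248361e-01, -2.99419159e+01,
        1.37177005e-02,  1.08981269e-02, -7.20204483e-07]), 'eef_pos': array([0.2298322 , 0.58068278, 0.2384444 ]), 'orientation': array([[ 9.29857915e-01, -4.90837154e-04,  3.67918492e-01],
       [-3.67918801e-01, -1.55857688e-03,  9.29856616e-01],
       [ 1.17021079e-04, -9.99998665e-01, -1.62984326e-03]]), 'contact_force': array([ 0.28426579, -0.98892208,  0.1598977 ]), 'moment': array([-0.010077  , -0.02523776, -0.03868146]), 'finger_gap': 0.08551999959775493}
{'camera_matrix': array([[457.03131266,   0.        , 319.75067439],
       [  0.        , 457.03131266, 244.75672871],
       [  0.        ,   0.        ,   1.        ]]), 'world_from_camera': array([[ 2.82084035e-02, -9.86801447e-01,  1.59459054e-01,
         3.62909647e-01],
       [-9.99481935e-01, -3.03168844e-02, -1.08050041e-02,
         1.22734968e-03],
       [ 1.54966954e-02, -1.59071652e-01, -9.87145411e-01,
         1.30096868e+00],
       [ 0.00000000e+00,  0.00000000e+00,  0.00000000e+00,
         1.00000000e+00]])}
{'camera_matrix': array([[464.22168938,   0.        , 319.35286475],
       [  0.        , 464.22168938, 237.97677277],
       [  0.        ,   0.        ,   1.        ]]), 'world_from_camera': array([[ 0.56974225,  0.50092533, -0.65151177,  1.25985868],
       [ 0.82178047, -0.35536328,  0.44541418, -0.48309785],
       [-0.00840412, -0.78917093, -0.61411612,  0.78945974],
       [ 0.        ,  0.        ,  0.        ,  1.        ]])}
```

View pics/top0.png

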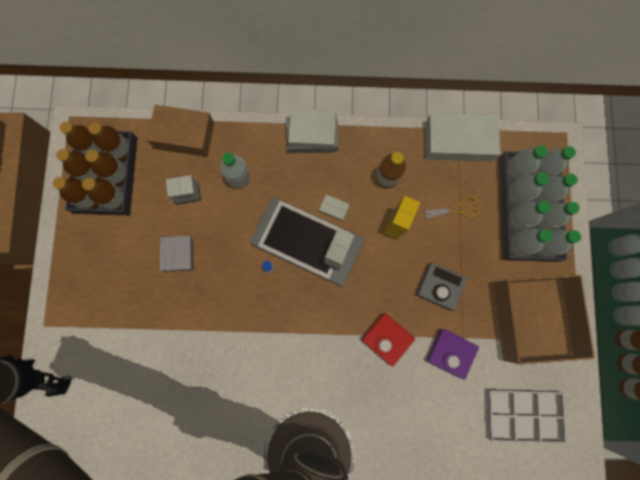

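View pics/sc0.png

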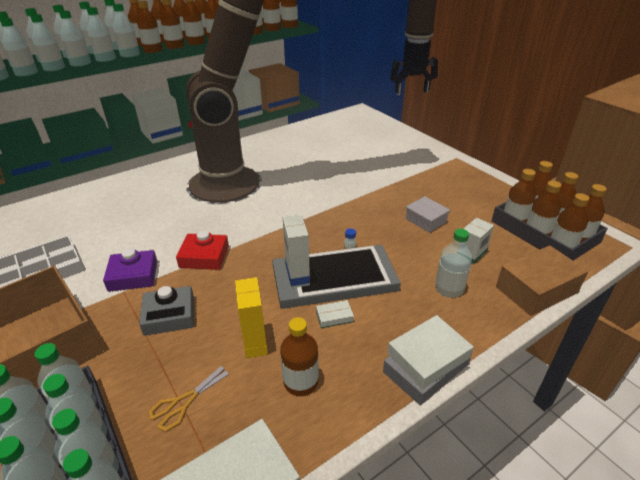

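The top view shows the reader at about (307,241), with the carton on its right end at (338,248). The grey console is at (442,287), the tin at (176,253) and the yellow look-alike at (403,217). Next I'll measure them.

```bash
cat > m.py <<'E'
from h import *
import sys
def rect(Q):
    (c,s,a)=cv2.minAreaRect((Q[:,:2]*1000).astype(np.float32)); 
    if s[0]<s[1]: s=(s[1],s[0]); a+=90
    return np.round(c,1),np.round(s,1),round((a+90)%180-90,2)
def win(P,lo,hi,c,r):
    with np.errstate(invalid='ignore'):
        return (P[...,2]>lo)&(P[...,2]<hi)&(np.hypot(P[...,0]-c[0],P[...,1]-c[1])<r)
def biggest(m):
    n,l,s,_=cv2.connectedComponentsWithStats(m.astype(np.uint8)); return l==1+np.argmax(s[1:,4])
E
python3 - <<'E'
from m import *
for n in('top0','sc0'):
    r,P,K,T=cloud(n); g=r.astype(int).sum(-1)
    if n=='top0':
        C=P[241,300,:2]; CC=P[248,338]; B=P[293,442]; print('seed',P[241,300],CC,B)
    print(n)
    m=win(P,.022,.038,C,.22); m=biggest(m); print('reader',rect(P[m]),np.median(P[m][:,2]))
    k=biggest(m&(g<90)); print('window dark',rect(P[k]),k.sum())
    k=biggest(win(P,.165,.195,CC,.09)); print('carton top',rect(P[k]),np.median(P[k][:,2]),k.sum())
    k=biggest(win(P,.06,.195,CC,.09)); print('carton all',rect(P[k]))
    k=biggest(win(P,.03,.05,B,.1)); print('console',rect(P[k]),np.median(P[k][:,2]))
    k=biggest(win(P,.044,.09,B,.06)&(g>420)); print('button',P[k].mean(0),P[k].min(0),P[k].max(0),k.sum())
    k=biggest(win(P,.05,.2,P[217,403] if n=='top0' else P[300,250],.09)); print('yellow',rect(P[k]),P[k][:,2].max())
E
```

```text
seed [0.57727616 0.04328453 0.02971874] [ 0.53725332 -0.05658681  0.17980408] [ 0.44078084 -0.34742547  0.0620232 ]
top0
reader (array([580.5,  24.8]), array([290.5, 150.9]), 66.56) 0.030635855987642513
window dark (array([550.3, -22.9]), array([75.8, 17.8]), -12.41) 85
carton top (array([543.9, -59.6]), array([80.3, 44.9]), -21.9) 0.1802689974216034 581
carton all (array([543.6, -59.5]), array([81. , 44.9]), -21.91)
console (array([ 462.8, -355.1]), array([110.7, 100.5]), 67.54) 0.04052511016587279
button [ 0.44358136 -0.34786974  0.06285504] [ 0.43247297 -0.35835508  0.05848431] [ 0.45452808 -0.33588695  0.06873959] 64
yellow (array([ 641.5, -231.4]), array([80.7, 45.4]), -22.49) 0.15759247693201917
sc0
reader (array([579.4,  25. ]), array([289.6, 155.4]), 66.75) 0.03087995888544981
window dark (array([599.9,  27.6]), array([191.1,  83.8]), 64.87) 687
carton top (array([544.5, -59.7]), array([85.3, 45. ]), -21.77) 0.1802614302784627 560
carton all (array([544.6, -59.9]), array([85.3, 45.4]), -21.53)
console (array([ 461.8, -354.9]), array([110.1, 104.7]), 67.67) 0.04058540898360108
button [ 0.44469185 -0.34797735  0.06220757] [ 0.4264388  -0.3620966   0.05808771] [ 0.4586877  -0.33224617  0.06503109] 114
yellow (array([ 642.3, -231.9]), array([84.3, 44.9]), -22.68) 0.15387775931928682
```

Both views agree to about 1 mm. In world axes:

| Thing | Measurement |
|---|---|
| Reader | centre (580, 25), x-axis at 66.6° |
| Carton | centre (544, -60), own x at 68.1°, top at 0.180 |
| Carton front edge | about 20 mm over the window |
| Button | (444, -348), about 0.063 high |

I'll move to behind the carton with the jaws half open and across the push direction, so that two fingers make contact.

Request:
send_rows(moves=[0.43, -1.02, 0.5, 0, 0, -0.7, 45, 0.86, -2.04, 1.0, 0, 0, -1.4, 45, 1.29, -3.06, 1.5, 0, 0, -2.1, 45, 1.72, -4.08, 2, 0, 0, -2.8, 45, 2.15, -5.1, 2, 0, 0, -3.5, 45, 2.58, -6.12, 2, 0, 0, -4.2, 45, 3.01, -7.14, 2, 0, 0, -4.9, 45, 3.44, -8.16, 2, 0, 0, -5.6, 45, 3.87, -9.18, 2, 0, 0, -6.3, 45, 4.3, -10.2, 2, 0, 0, -7, 45])

```text
t: 0.93
eef_pos: [0.3591, 0.2734, 0.2991]
orientation: [[0.442, -0.0, 0.897], [-0.897, -0.0, 0.442], [-0.0, -1.0, -0.0]]
contact_force: [0.7, -0.1, -0.8]
finger_gap: 0.0387
```

Request:
send_rows(moves=[0.46, -1.08, 0, 0, 0, -0.8, 45, 0.92, -2.16, 0, 0, 0, -1.6, 45, 1.38, -3.25, 0, 0, 0, -2.4, 45, 1.84, -4.33, 0, 0, 0, -3.2, 45, 2.3, -5.42, 0, 0, 0, -4, 45, 2.76, -6.5, 0, 0, 0, -4.8, 45, 3.22, -7.6, 0, 0, 0, -5.6, 45, 3.68, -8.68, 0, 0, 0, -6.4, 45, 4.14, -9.76, 0, 0, 0, -7.2, 45, 4.6, -10.84, 0, 0, 0, -8, 45])

```text
t: 1.77
eef_pos: [0.4971, -0.0517, 0.2993]
orientation: [[-0.372, 0.0, 0.928], [-0.928, 0.0, -0.372], [-0.0, -1.0, 0.0]]
contact_force: [0.6, 0.2, -0.1]
finger_gap: 0.0381
```

```bash
python3 - <<'E'
from h import *
s=ctrl.get_state(); print(s['t'],s['eef_pos'],s['orientation'],s['q'],s['finger_gap'],s['contact_force'])
z=s['orientation'][:,2]; print(np.degrees(np.arctan2(z[1],z[0])))
E
```

```text
1.7667 [ 0.49714334 -0.05173087  0.29929993] [[-3.71566328e-01  1.52495032e-04  9.28406399e-01]
 [-9.28406380e-01  1.96994450e-04 -3.71566353e-01]
 [-2.39552931e-04 -9.99999969e-01  6.83808557e-05]] [-0.55473198  0.14944083  0.64263559  1.84139225 -0.0968099   1.18176385
 -0.26135488] 0.0381016198235592 [ 0.55019552  0.19195034 -0.08562259]
-21.812250846585687
```

Request:
send_rows(moves=[0.27, -0.7, 0, 0, 0, 0, 45, 0.55, -1.4, 0, 0, 0, 0, 45, 0.82, -2.12, 0, 0, 0, 0, 45, 0.82, -2.12, -0.9, 0, 0, 0, 45, 0.82, -2.12, -1.8, 0, 0, 0, 45, 0.82, -2.12, -2.7, 0, 0, 0, 45, 0.82, -2.12, -3.5, 0, 0, 0, 45, 0.82, -2.12, -4.2, 0, 0, 0, 45, 0.82, -2.12, -4.7, 0, 0, 0, 45, 0.82, -2.12, -4.7, 0, 0, 0, 45])

```text
t: 2.6
eef_pos: [0.5194, -0.1131, 0.1552]
orientation: [[-0.368, -0.006, 0.93], [-0.93, 0.0, -0.368], [0.002, -1.0, -0.005]]
contact_force: [-0.7, -0.2, 0.3]
finger_gap: 0.0386
```

```bash
python3 - <<'E'
from m import *
cap('scene','sc1'); r,P,K,T=cloud('sc1')
cv2.imwrite('pics/sc1c.png',cv2.resize(r[150:350,200:440,::-1],None,fx=3,fy=3))
s=ctrl.get_state(); print(s['t'],s['eef_pos'],s['contact_force'])
E
```

```text
2.65 [ 0.52041198 -0.1135081   0.15695882] [ 0.04797156  0.52361212 -0.40322445]
```

View pics/sc1c.png

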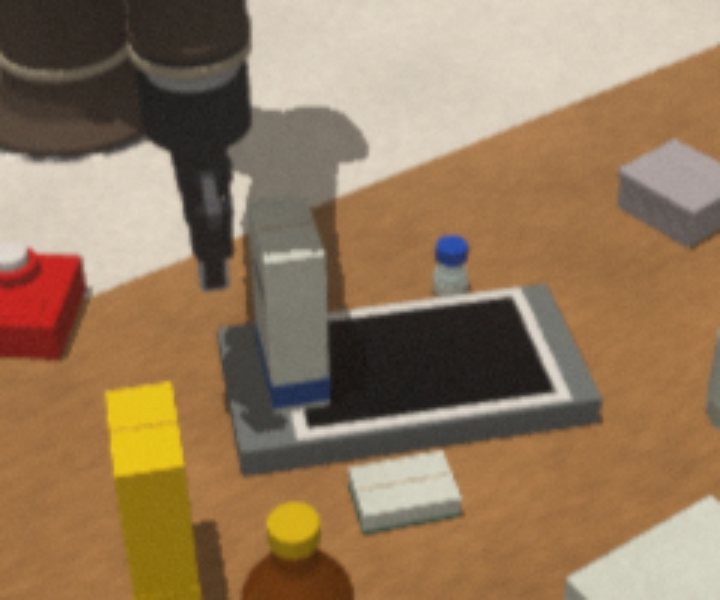

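The fingers hang behind the upper part of the carton (crop pixels 210,285 and 250,240), and everything else is undisturbed. I'll push slowly along the carton's x.

Request:
send_rows(moves=[0.05, 0.13, 0, 0, 0, 0, 45, 0.1, 0.26, 0, 0, 0, 0, 45, 0.16, 0.39, 0, 0, 0, 0, 45, 0.21, 0.52, 0, 0, 0, 0, 45, 0.26, 0.65, 0, 0, 0, 0, 45, 0.31, 0.78, 0, 0, 0, 0, 45, 0.37, 0.91, 0, 0, 0, 0, 45, 0.42, 1.04, 0, 0, 0, 0, 45, 0.47, 1.17, 0, 0, 0, 0, 45, 0.52, 1.3, 0, 0, 0, 0, 45])

```text
t: 3.48
eef_pos: [0.5373, -0.0743, 0.1583]
orientation: [[-0.368, 0.0, 0.93], [-0.93, -0.0, -0.368], [0.0, -1.0, 0.0]]
contact_force: [-0.1, 0.2, 0.3]
finger_gap: 0.0383
```

```bash
python3 - <<'E'
from m import *
cap('scene','sc2'); r,P,K,T=cloud('sc2')
cv2.imwrite('pics/sc2c.png',cv2.resize(r[150:350,200:440,::-1],None,fx=3,fy=3))
s=ctrl.get_state(); print(s['t'],s['eef_pos'],s['contact_force'])
E
```

```text
3.5333 [ 0.53768977 -0.07324177  0.15821917] [-0.24958861  0.77840547  0.65862019]
```

View pics/sc2c.png

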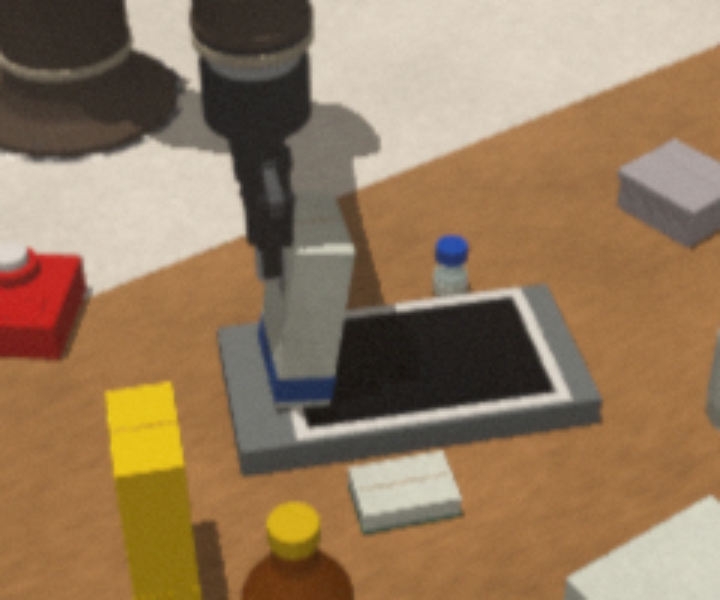

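The carton is tipping about its front edge without sliding. I'll continue past the tipping point, then stop.

Request:
send_rows(moves=[0.05, 0.13, 0, 0, 0, 0, 45, 0.1, 0.26, 0, 0, 0, 0, 45, 0.16, 0.39, 0, 0, 0, 0, 45, 0.21, 0.52, 0, 0, 0, 0, 45, 0.26, 0.65, 0, 0, 0, 0, 45, 0.31, 0.78, 0, 0, 0, 0, 45, 0.36, 0.9, 0, 0, 0, 0, 45, 0.36, 0.9, 0, 0, 0, 0, 45, 0.36, 0.9, 0, 0, 0, 0, 45, 0.36, 0.9, 0, 0, 0, 0, 45])

```text
t: 4.37
eef_pos: [0.5479, -0.0478, 0.1583]
orientation: [[-0.368, -0.0, 0.93], [-0.93, -0.0, -0.368], [0.0, -1.0, -0.0]]
contact_force: [0.8, -0.6, 0.3]
finger_gap: 0.0384
```

```bash
python3 - <<'E'
from m import *
cap('scene','sc3'); r,P,K,T=cloud('sc3')
cv2.imwrite('pics/sc3c.png',cv2.resize(r[150:350,200:440,::-1],None,fx=3,fy=3))
s=ctrl.get_state(); print(s['t'],s['eef_pos'],s['contact_force'])
E
```

```text
4.4167 [ 0.54788005 -0.04791959  0.15830778] [ 0.35686011  0.53952502 -0.1531583 ]
```

View pics/sc3c.png

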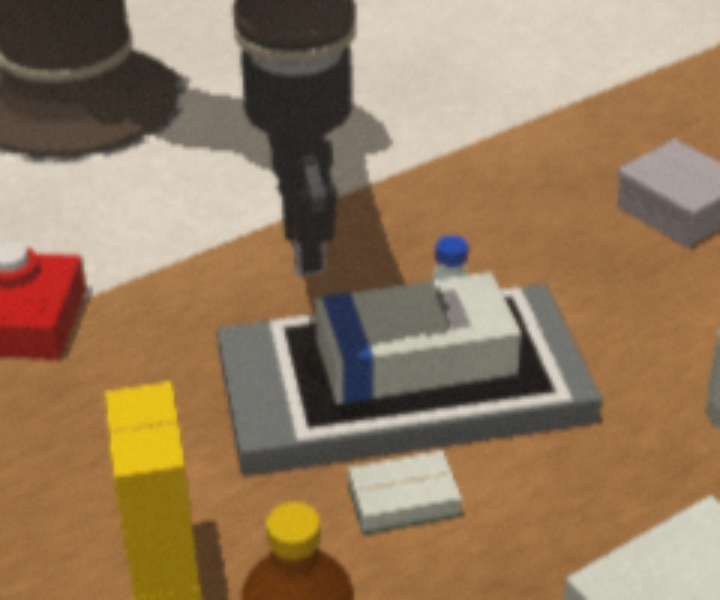

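The carton lies on the window inside the frame. I'll rise, shut the fingers and move above the button.

Request:
send_rows(moves=[0, 0, 1, 0, 0, 0, 0, -0.3, -0.7, 1.8, 0, 0, 0, 0, -0.7, -1.8, 2, 0, 0, 0, 0, -1.1, -3, 2, 0, 0, 0, 0, -1.5, -4.2, 2, 0, 0, 0, 0, -1.9, -5.4, 2, 0, 0, 0, 0, -2.3, -6.6, 2, 0, 0, 0, 0, -2.7, -7.8, 2, 0, 0, 0, 0, -3.1, -9, 2, 0, 0, 0, 0, -3.45, -10, 2, 0, 0, 0, 0])

```text
t: 5.25
eef_pos: [0.4428, -0.3505, 0.2186]
orientation: [[-0.37, 0.0, 0.929], [-0.929, -0.001, -0.37], [0.001, -1.0, 0.001]]
contact_force: [0.9, 0.2, 0.1]
finger_gap: 0.0003
```

```bash
python3 - <<'E'
from m import *
s=ctrl.get_state(); print(s['t'],s['eef_pos'],s['contact_force'],s['finger_gap'])
cap('top','top4'); cap('wrist','w4')
R=np.array([580,25]);u=np.array([np.cos(np.radians(66.6)),np.sin(np.radians(66.6))]);n=np.array([-u[1],u[0]])
cap('scene','sc4')
for nme in('top4','sc4'):
    r,P,K,T=cloud(nme)
    k=biggest(win(P,.067,.085,(.59,.03),.2)); q=rect(P[k]); print(nme,q,np.median(P[k][:,2]))
    W=P[k][:,:2]*1000-R; print('reader frame x',W@u@[1] if 0 else (np.percentile(W@u,[0,100])),np.percentile(W@n,[0,100]))
r,P,K,T=cloud('w4')
g=r.astype(int).sum(-1)
k=biggest(win(P,.044,.09,(.444,-.348),.06)&(g>420)); print('btn',P[k].mean(0),P[k].min(0),P[k].max(0),k.sum())
E
```

```text
5.25 [ 0.44284212 -0.35049495  0.21862686] [0.94057467 0.18358584 0.12912742] 0.00028628655389052965
top4 (array([581.9,  35. ]), array([150. ,  81.2]), 68.29) 0.07547523887262086
reader frame x [-65.35562851  85.35938223] [-39.5748086   44.46291703]
sc4 (array([581.9,  35.3]), array([150.8,  87.6]), 67.26) 0.0755793052991971
reader frame x [-65.51652009  85.9819677 ] [-41.85864833  46.4991323 ]
btn [ 0.44270129 -0.35566706  0.06250412] [ 0.42789548 -0.36254928  0.05972868] [ 0.45738098 -0.34862533  0.06460726] 386
```

View pics/w4.png

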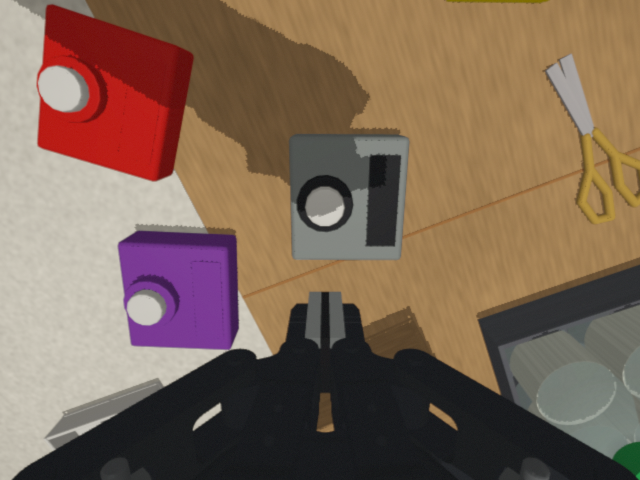

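The carton lies at x -65..85 and y -42..46 mm in the reader's frame, with its top at 0.0755 (30 + 45), so it is flat and inside the frame. In the wrist view the console's button is at (324,205), partly in shadow, so I'll refine it by height.

```bash
python3 - <<'E'
from m import *
for nme in('w4','top0','sc0'):
    r,P,K,T=cloud(nme); mx=r.max(-1)
    k=biggest(win(P,.057,.075,(.444,-.35),.03)&(mx>75)); Q=P[k]
    c,rad=cv2.minEnclosingCircle((Q[:,:2]*1000).astype(np.float32)); print(nme,c,rad,np.median(Q[:,2]),k.sum())
E
```

```text
w4 (442.8740539550781, -347.6727294921875) 15.922370910644531 0.06255613102326724 1162
top0 (444.5308837890625, -347.63140869140625) 15.691750526428223 0.062394124142514995 108
sc0 (442.9764709472656, -348.0087585449219) 16.568870544433594 0.062277736492857116 126
```

Request:
send_rows(moves=[0, 0, -0.5, 0, 0, 0, 0, 0, 0, -1.2, 0, 0, 0, 0, 0, 0, -2, 0, 0, 0, 0, 0, 0, -2.8, 0, 0, 0, 0, 0, 0, -3.5, 0, 0, 0, 0, 0, 0, -4, 0, 0, 0, 0, 0, 0, -4.3, 0, 0, 0, 0, 0, 0, -4.5, 0, 0, 0, 0, 0, 0, -4.6, 0, 0, 0, 0, 0, 0, -4.6, 0, 0, 0, 0])

```text
t: 6.23
eef_pos: [0.4448, -0.3473, 0.0803]
orientation: [[-0.368, 0.0, 0.93], [-0.93, 0.0, -0.368], [-0.0, -1.0, 0.0]]
contact_force: [-0.9, -0.6, 1.0]
finger_gap: -0.0001
```

Request:
send_rows(moves=[0, 0, -0.05, 0, 0, 0, 0, 0, 0, -0.1, 0, 0, 0, 0, 0, 0, -0.15, 0, 0, 0, 0, 0, 0, -0.2, 0, 0, 0, 0, 0, 0, -0.25, 0, 0, 0, 0, 0, 0, -0.3, 0, 0, 0, 0, 0, 0, -0.35, 0, 0, 0, 0, 0, 0, -0.4, 0, 0, 0, 0, 0, 0, -0.4, 0, 0, 0, 0, 0, 0, -0.4, 0, 0, 0, 0])

```text
t: 7.07
eef_pos: [0.4445, -0.3477, 0.0683]
orientation: [[-0.368, 0.0, 0.93], [-0.93, 0.0, -0.368], [-0.0, -1.0, 0.0]]
contact_force: [-0.8, 0.7, 3.3]
finger_gap: -0.0001
```

Contact shows as about 3 N. I'll press on to full travel.

Request:
send_rows(moves=[0, 0, -0.03, 0, 0, 0, 0, 0, 0, -0.06, 0, 0, 0, 0, 0, 0, -0.09, 0, 0, 0, 0, 0, 0, -0.11, 0, 0, 0, 0, 0, 0, -0.13, 0, 0, 0, 0, 0, 0, -0.13, 0, 0, 0, 0, 0, 0, -0.13, 0, 0, 0, 0, 0, 0, -0.13, 0, 0, 0, 0, 0, 0, -0.13, 0, 0, 0, 0, 0, 0, -0.13, 0, 0, 0, 0])

```text
t: 7.9
eef_pos: [0.4445, -0.3477, 0.0645]
orientation: [[-0.368, 0.0, 0.93], [-0.93, -0.0, -0.368], [0.0, -1.0, 0.0]]
contact_force: [0.1, 0.2, 4.3]
finger_gap: 0.0
```

Request:
send_rows(moves=[0, 0, -0.02, 0, 0, 0, 0, 0, 0, -0.04, 0, 0, 0, 0, 0, 0, -0.04, 0, 0, 0, 0, 0, 0, -0.04, 0, 0, 0, 0, 0, 0, -0.04, 0, 0, 0, 0, 0, 0, -0.04, 0, 0, 0, 0, 0, 0, -0.04, 0, 0, 0, 0, 0, 0, -0.04, 0, 0, 0, 0, 0, 0, -0.04, 0, 0, 0, 0, 0, 0, -0.04, 0, 0, 0, 0])

```text
t: 8.73
eef_pos: [0.4446, -0.3477, 0.064]
orientation: [[-0.368, 0.001, 0.93], [-0.93, 0.0, -0.368], [-0.001, -1.0, 0.001]]
contact_force: [-2.9, 2.5, 13.2]
finger_gap: -0.0002
```

The force jumped to 13 N, so the button is on its stop. I'll release it and rise.

Request:
send_rows(moves=[0, 0, 0.1, 0, 0, 0, 0, 0, 0, 0.3, 0, 0, 0, 0, 0, 0, 0.6, 0, 0, 0, 0, 0, 0, 1.2, 0, 0, 0, 0, 0, 0, 2, 0, 0, 0, 0, 0, 0, 3, 0, 0, 0, 0, 0, 0, 4, 0, 0, 0, 0, 0, 0, 4.5, 0, 0, 0, 0, 0, 0, 4.5, 0, 0, 0, 0, 0, 0, 4.5, 0, 0, 0, 0])

```text
t: 9.57
eef_pos: [0.4448, -0.3477, 0.1991]
orientation: [[-0.368, 0.002, 0.93], [-0.93, -0.001, -0.368], [-0.0, -1.0, 0.002]]
contact_force: [-0.1, 0.4, -0.1]
finger_gap: 0.0001
```

```bash
python3 - <<'E'
from m import *
cap('wrist','w5'); cap('top','top5')
s=ctrl.get_state(); print(s['t'],s['eef_pos'],s['contact_force'])
r,P,K,T=cloud('w5'); mx=r.max(-1)
k=biggest(win(P,.05,.075,(.444,-.348),.016)&(mx>75)); print('btn z',np.median(P[k][:,2]))
r,P,K,T=cloud('top5')
k=biggest(win(P,.067,.085,(.59,.03),.2)); print(rect(P[k]),np.median(P[k][:,2]))
cv2.imwrite('pics/top5c.png',r[80:400,30:620,::-1])
E
```

```text
9.6667 [ 0.44408555 -0.34700534  0.1973977 ] [0.02892255 0.18917534 0.02940521]
btn z 0.06256830361003857
(array([581.7,  35.1]), array([150.1,  80.9]), 68.11) 0.07558677898930732
```

View pics/top5c.png

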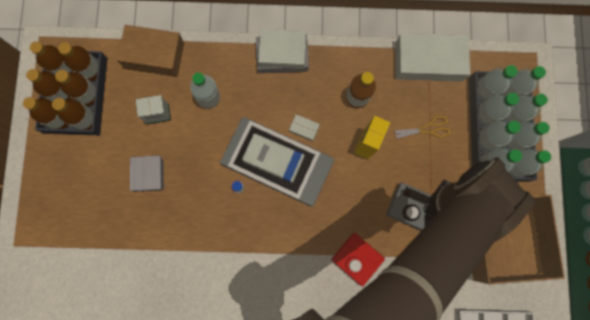

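The carton lies inside the frame (crop 270,160), the button is back up, and nothing else has moved. I'm handing the job in.

```bash
python3 -c "
from rig import ctrl
print(ctrl.job_done())"
```

```text
the job is handed in; nothing more can be done
None
```

The job is done and handed in. I pushed the carton over near its top with two half-open fingers, and it fell onto the reader's window. Then I pressed the grey console's button with the fingers shut and let it come up.

- **Carton:** it lies flat, with its top at 75.6 mm where 75 is expected. In the reader's frame it spans about x -65 to 85 mm and y -42 to 46 mm, inside the window and so inside the white frame. It had not moved after the button press.
- **Button:** I pressed it to its stop, about 6 mm down. The force jumped from 4 to 13 N there. Afterwards its top was back at its starting height of 62.6 mm.
- **Everything else:** the last top view showed the other things I could see where they started. The arm hid the purple look-alike from that view. The arm was clear of everything at about 9.7 s, with no contact force at the wrist.

None of the checks failed. The top and scene views agreed to about 1 mm on positions, though the scene view read some widths up to 6 mm too large. One colour-based button measurement was off by about 8 mm in y because of a shadow. I measured the button again by height before pressing.

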